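Pulse the spice grinder: set the grind, fit the bayonet lid and hold it half-way

ROBOT

A 6-joint arm with a two-finger parallel gripper is mounted at the origin on a cart in front of the work surface, level with it; the furniture and walls round the work are solid. World frame = base frame: x ahead of the robot, y to its left, z up, the work surface at z = 0. Lengths are in m, angles in rad, forces in N, time in s.
With the tool pointing down it reaches from about 0.35 to 0.975 m from the base axis. Payload 4.9 kg.
Tool frame: the origin (TCP) lies midway between the tips of the shut fingers; the grasp point (between the pads) lies 19 mm behind it (manip.hold_point_z is the distance from the TCP to the grasp point, in m); z points along the fingers, y is the line along which they close (so a half turn about z gives the same grasp; the last joint's range is limited). The gripper opens to 85 mm and grips with 20 to 120 N. Pads are 22 mm wide; open, the fingers measure 114 mm over their backs; the gripper's body (76 mm by 85 mm) begins 54 mm behind the grasp point. The pads swing forward as they close: fully open they stand 13 mm farther back than shut.
Start: joints at [-1.355, 0.053, 1.613, -0, 1.476, -0.119], TCP at [0.205, -0.59, 0.231] pointing down, gripper open.
Joint ranges: [-3.01, 3.01], [-1.01, 2.22], [0.06, 2.58], [-1.02, 4.17], [0.09, 2.62], [-3.14, 3.14]. Speed limits (rad/s): [2.57, 2.57, 3.14, 3.14, 3.14, 3.14].

INTERFACE

Orientations are given as a unit quaternion [w, x, y, z].
In Python, from plant import manip gives the robot as it stands. The module is installed in compiled form; this text tells all that it offers.
- The arm moves only by the shell command python3 -m jog 'ROWS' [OPENING]. ROWS is JSON, one flat list of numbers, 6 for each row, row after row: the shift along the tool's x, y, z in units of 0.1 m (1.0 is 0.1 m), then the turn, a rotation vector about the tool's x, y, z in units of 180 degrees (1.0 is 180 degrees). A call has 1 to 8 rows; each row is the pose to reach, as a shift and turn from the pose commanded when the call began, along the tool's axes at that moment, turning the shorter way round; what a row does not reach only later rows make up. A row lasts 1/8 s, in which the tool goes at most 62.5 mm and 10.7 degrees, less where a joint would pass 70% of its speed; a pose out of reach is approached as far as the arm can. A call with a number of a shift or a turn outside -1 to 1 is refused whole. A call with a gripper value outside its range is refused whole. OPENING is the finger opening in mm, from 0 to 85.4, set as the call begins (- or left out, the last holds). The fingers move at their own pace and stop on an object; the grip force is fixed at half the most. Time passes only in rows, so rows that repeat a pose let the fingers close. It gives the time, the measured TCP pose, the force, the opening and the grip force at its end, in the units of the state.
- manip.state(): the state, without advancing time (a new reading comes with each control period).
- manip.grab_frame(name): name is "scene" or "top" or "wrist"; returns a dict with "img" (420x560x3 uint8, blue, green, red), "z_map" (420x560 float32, m along the optical axis (not along the pixel's ray), 0 where there is no reading), "fx", "fy", "cx", "cy" (pixels), "xyz" and "attitude" of the camera in the world; the wrist camera has in their place "T_tool_cam" (4x4, takes a point from camera to tool coordinates, whose origin is the TCP and whose axes are the flange's). Camera axes: x right, y up, looking along -z (the intrinsics and any distortion apply to the point x, -y, -z); pixel columns grow to the right and rows downward; lengths in m; the calibration is good to about 2 mm. A picture is of the moment at which its call begins: read the wrist's pose just before it.
- manip.job_done(): hands the job in; it is judged then, once.
The state is a dict: "time": time; "joint_pos": joint angles; "joint_vel": joint speeds; "joint_efforts": joint torques, N m; "tool_pos": TCP position; "tool_rot": TCP orientation; "contact_force": force on the tool from outside, world axes, zero at the start; "ft_torque": the same for the moment, N m; "gripper_width": opening from 0.0 (shut) to 1.0 (fully open); "grasp_force": force on a finger pad.
Only numpy, scipy, OpenCV 4.12 (cv2) and the standard library are available. Lean on these libraries where they do the work, as an engineer would, in place of code of your own. Each camera call takes 0.05 s, during which the arm holds its last target. There are 200 camera calls.

TASK

Get the spice grinder pulsing: first slide the grind slider on the front of its foot along until it is level with the little pointed tab beside the track, then pick up the grinder's lid, lower it into the collar with its two lugs through the two gaps until it sits on the rim, and turn it clockwise (from above) against the spring to the half-way mark, at no time as far as the lock click. Finish while still gripping the lid and holding it seated at half-way, because it springs back when let go; leave the slider where you set it and do not knock the other things on the worktop.

Things in the scene. Friction and masses are not known exactly. Their poses are not given: they have to be found in the camera images.
- grinder: Grey plastic electric spice grinder, fixed on the worktop. Its foot is 170 x 125 mm, top 35 mm up, from 115 mm on the -x side of the origin to 55 mm on the +x side; on it a round tower of 92 mm diameter with a flat rim 100 mm up. Origin: on the worktop under the tower's axis. The slider is on the -x side; y runs along the slider's track, z up.
- collar (a point): Centre of the tower's round mouth, level with the rim's top; axes as the grinder's. The mouth is 58 mm wide. Two gaps 16 mm wide cut the 7 mm thick rim on the grinder's x axis (towards and away from the slider), out to 36.5 mm from the axis. Under the rim a turning ring has two notches 13 mm wide for the lid's lugs, at first below the gaps.
- half_mark (a point): The half-way mark: a low raised bar on the rim, 42 mm from the axis, 0.70 rad (40 deg) clockwise from the far (+x) gap; the near gap has the same marks. One dot beside a gap marks the entry, the bar half-way, two dots 1.40 rad from the gap the lock. With the lid fitted, its grip bar points at the marks.
- ring (a joint): Angle of the ring that the lid turns, rad, clockwise from above: 0 = notches under the gaps (a spring returns it there), 0.70 = half-way, from 1.07 it rides over the lock click, 1.40 = end stop, locked. The spring resists with 0.02 N m at 0, 0.055 N m at half-way. The lid has about 0.05 rad of play in the ring either way.
- lid_bar (a point): Centre of the grip bar on the loose grey lid, on its axis, 42 mm above its underside. The lid (60 to 130 g, 58 mm high, 76 mm wide) at first stands upright on the worktop right of the grinder. The bar is upright, 56 mm long, 14 mm thick, 32 mm high (26 to 58 mm above the underside); x lies along the bar, and the lugs lie under the bar's ends.
- lid_seat (a point): Point on the lid's axis under its plate, 22 mm below lid_bar; it meets collar when the lid sits on the rim. The plate is 6 mm thick, 76 mm wide. Below it a plug, 53.6 mm wide, 20 mm deep, has at its lowest end two lugs 10 mm wide and 10 mm high that reach 33.5 mm from the axis. Axes as lid_bar. Either lug fits either gap.
- grind_slider (a joint): Position of the grind slider along its track, m: 0 to 0.08, growing towards +y of the grinder. It moves with about 1.5 N and stays where it is left.
- slider_grip (a point): Centre of the slider's grip: an upright black block 12 mm across the track (x of the grinder), 14 mm along it (y), 26 mm high, standing on the grinder's foot, 82 mm from the tower's axis. This point is 14 mm above the foot's top, 49 mm above the worktop; axes as the grinder's.
- tab_tip (a point): Tip of a little pointed metal tab, 9 mm wide, 4 mm high, fixed on the foot beside the track on the side away from the tower, 14 mm from the track's middle line, at a different place along the track each time. Axes as the grinder's: the slider is right when slider_grip and tab_tip have the same y in the grinder's frame.
- teal_mug: Bystander: teal and white mug, 86 x 122 x 90 mm, loose, to the right of the lid; origin under its centre.
- butter: Bystander: pack of butter, 73 x 102 x 37 mm, loose, right of the grinder, behind the lid; origin under its centre.
- honey_jar: Bystander: honey jar with a red cap, 68 x 68 x 100 mm, loose, left of the grinder; origin under its centre.
Not all that is in view belongs to the job. What is shaped like the part that bears lid_bar but blue or purple is not meant.

How it is judged:
On the way, in this order (a step that is already met when the one before it is completed fails the run):
1. the grind slider is level with the tab, the lid not yet in the collar (y of slider_grip in the frame of tab_tip between -0.005 and 0.005 m and horizontal distance between lid_seat and collar above 0.05 m), for 0.2 s.
2. the lid sits in the collar on the rim, lugs through the gaps, not yet turned (horizontal distance between lid_seat and collar below 0.004 m and z of lid_seat in the frame of collar between -0.004 and 0.0045 m and angle between lid_seat's own z axis and vertical below 0.12 rad and value of joint ring below 0.3 rad), for 0.1 s.
At the end, for the whole second after the job is handed in: The lid sits upright on the rim (within 4 mm of the collar's axis, at most 4.5 mm above the rim), gripped by the fingers, and the ring is held still between 0.5 and 0.9 rad (half-way is 0.70); the slider is within 5 mm of the tab along the track (horizontal distance between lid_seat and collar below 0.004 m and z of lid_seat in the frame of collar between -0.004 and 0.0045 m and angle between lid_seat's own z axis and vertical below 0.12 rad and y of slider_grip in the frame of tab_tip between -0.005 and 0.005 m and value of joint ring between 0.5 and 0.9 rad and velocity of joint ring between -0.1 and 0.1 rad/s and angle between the x axis of lid_bar and the x axis of grinder, either way round between 0.4 and 1 rad and contact force between the fingers and lid above 1 N); the arm keeps its last pose, push and grip.
It fails at once if the lid is turned into the lock click (ring beyond 1.15 rad) (value of joint ring above 1.15 rad).
It fails at once if the teal mug is knocked away (moved more than 30 mm) (distance of teal_mug from where it was at the start of the episode above 0.03 m).
It fails at once if the butter is knocked away (moved more than 30 mm) (distance of butter from where it was at the start of the episode above 0.03 m).
It fails at once if the honey jar is knocked away (moved more than 30 mm) (distance of honey_jar from where it was at the start of the episode above 0.03 m).
It also fails if it takes over 58 s, if anything falls off the work surface, if the arm or the gripper's body presses on something with over 40 N, if the wrist force passes 120 N, or if a joint passes its speed limit or range.

## Working session

There is one attempt and no reset: what is moved stays moved. The work goes in short steps, Python scripts to look and compute and a shell command to move; the robot and the scene stay as the last step left them, time stands still between calls to the robot, and variables do not carry over. Pictures are saved under pics/ and viewed, at most 10 in all, crops included, and the job is handed in when it is done.

```bash
mkdir -p pics
cat > h.py <<'E'
import numpy as np, cv2
from plant import manip
from scipy.spatial.transform import Rotation as R
def rot(q): return R.from_quat([q[1],q[2],q[3],q[0]])
def grab(n):
    s=manip.state(); f=manip.grab_frame(n)
    if n=="wrist":
        T=np.eye(4);T[:3,:3]=rot(s["tool_rot"]).as_matrix();T[:3,3]=s["tool_pos"];T=T@np.array(f["T_tool_cam"])
    else:
        T=np.eye(4);T[:3,:3]=rot(f["attitude"]).as_matrix();T[:3,3]=f["xyz"]
    f["T"]=T; return f
def save(f,name):
    cv2.imwrite(f"pics/{name}.png",f["img"]); np.savez(f"pics/{name}.npz",**{k:np.array(v) for k,v in f.items() if k in("img","z_map","fx","fy","cx","cy","T")})
def ray(f,u,v): return np.array([(u-f["cx"])/f["fx"],-(v-f["cy"])/f["fy"],-1.0])
def px(f,u,v,z=None):
    "world point of pixel: by depth, or on plane world z"
    d=f["T"][:3,:3]@ray(f,u,v); o=f["T"][:3,3]
    if z is None: return o+d*np.median(f["z_map"][int(v)-1:int(v)+2,int(u)-1:int(u)+2])
    return o+d*(z-o[2])/d[2]
def cloud(f):
    h,w=f["z_map"].shape; u,v=np.meshgrid(np.arange(w),np.arange(h)); z=f["z_map"]
    P=np.stack([(u-f["cx"])/f["fx"]*z,-(v-f["cy"])/f["fy"]*z,-z],-1)
    return P@f["T"][:3,:3].T+f["T"][:3,3]
def load(n): return dict(np.load(f"pics/{n}.npz"))
def rows(p,q=None):
    "shift (0.1 m) and turn (180deg) in tool axes to reach world p, rotation q"
    s=manip.state(); r=rot(s["tool_rot"]); d=r.inv().apply(np.array(p)-s["tool_pos"])/.1
    t=np.zeros(3) if q is None else (r.inv()*q).as_rotvec()/np.pi
    return np.round(np.r_[d,t],3)
E
python3 - <<'E'
from h import *
for n in("top","scene"):
    f=grab(n); save(f,n); print(n,f["T"].round(3).tolist(),f["fx"],[k for k in f])
f=grab("wrist");print(f["T_tool_cam"])
s=manip.state();print(s, rot(s["tool_rot"]).as_matrix().round(3))
a=np.vstack([cv2.imread("pics/top.png")]);cv2.imwrite("pics/top8.png",cv2.resize(a,(800,600)))
E
```

```text
top [[0.028, 0.993, -0.116, 0.334], [-1.0, 0.029, 0.009, -0.015], [0.012, 0.116, 0.993, 1.466], [0.0, 0.0, 0.0, 1.0]] 432.87388127666725 ['img', 'z_map', 'fx', 'fy', 'cx', 'cy', 'xyz', 'attitude', 'T']
scene [[-0.692, 0.412, -0.593, -0.137], [-0.722, -0.415, 0.554, 0.57], [-0.017, 0.811, 0.584, 0.74], [0.0, 0.0, 0.0, 1.0]] 415.5638532428519 ['img', 'z_map', 'fx', 'fy', 'cx', 'cy', 'xyz', 'attitude', 'T']
[[ 6.15833777e-04  9.61834304e-01  2.73631854e-01  6.94983828e-02]
 [ 9.99999810e-01 -5.89848648e-04 -1.77234468e-04  1.13458617e-03]
 [-9.06881234e-06  2.73631912e-01 -9.61834485e-01 -1.41507890e-01]
 [ 0.00000000e+00  0.00000000e+00  0.00000000e+00  1.00000000e+00]]
{'time': 0.15, 'joint_pos': array([-1.35495200e+00,  5.32080854e-02,  1.61395616e+00,  2.37636858e-06,
        1.47601474e+00, -1.18974543e-01]), 'joint_vel': array([-0.00056222, -0.00195671, -0.00530136,  0.00059409, -0.00262506,
        0.00032551]), 'joint_efforts': array([ 1.39406343e-04, -3.94243312e+01, -3.70722163e+01, -9.75488661e-05,
        4.68181024e-03, -1.89228729e-05]), 'tool_pos': array([ 0.20528623, -0.58981541,  0.23035707]), 'tool_rot': array([-7.92291620e-04,  9.86019446e-01,  1.66628399e-01, -3.72204448e-05]), 'contact_force': array([0.48635287, 0.396997  , 0.05405404]), 'ft_torque': array([-0.02236313, -0.01600363,  0.04015861]), 'grasp_force': 0.0, 'gripper_width': 0.9977997135654424} [[ 0.944  0.329 -0.   ]
 [ 0.329 -0.944  0.002]
 [ 0.    -0.002 -1.   ]]
```

View pics/top8.png

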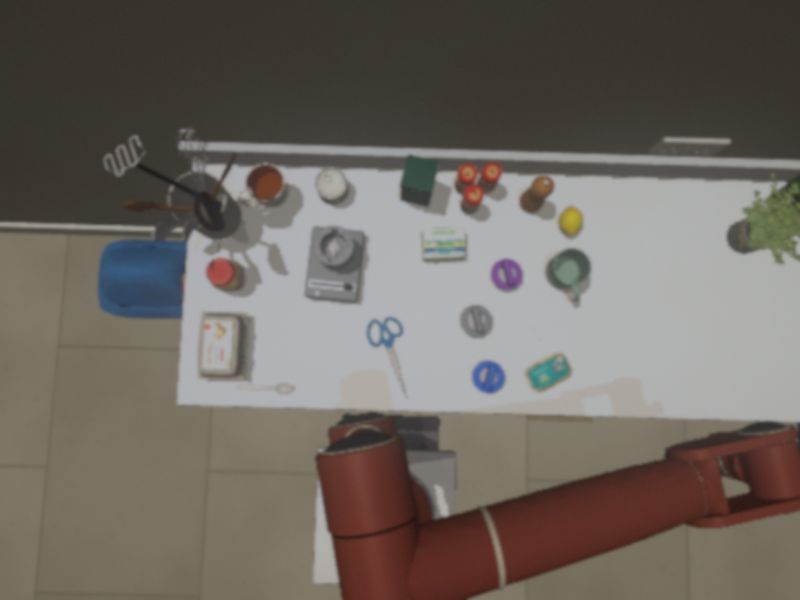

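View pics/scene.png

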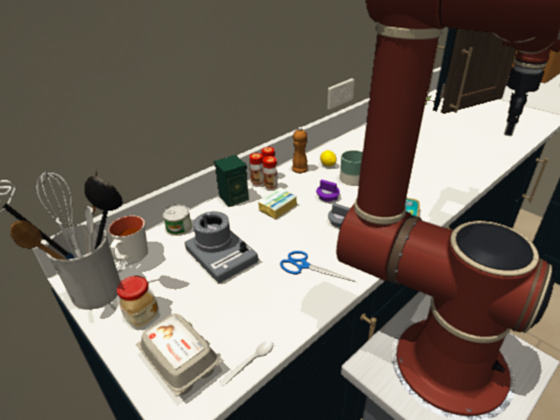

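The top view shows the grinder's tower at about (337,247) with its foot on the near side. The grey lid is at (477,321), the purple and blue decoys at (507,275) and (488,377), the butter at (444,244), the mug at (568,270) and the honey jar at (222,273). Next I get coordinates.

Run:
```python
from h import *
f=load("top"); k=.7
for n,u,v,z in[("tower",337,247,.1),("lid",477,321,.058),("blue",488,377,.058),("purple",507,275,.058),("butter",444,244,.037),("mug",568,270,.09),("honey",222,273,.1),
 ("footNL",307,297,.035),("footNR",358,301,.035),("footFR",364,229,.035),("footFL",313,227,.035),("tab",317,293,.039)]:
    print(n,px(f,u*k,v*k,z).round(3),px(f,u*k,v*k).round(3))
P=cloud(f); m=(P[...,2]>.085)&(P[...,2]<.115); t=px(f,337*k,247*k,.1)
m&=np.hypot(P[...,0]-t[0],P[...,1]-t[1])<.07; c=P[m]; print("rim",c.mean(0),c.min(0),c.max(0),len(c))
s=manip.state()
c1=(P[...,2]>.015)&(np.hypot(P[...,0]-.5,P[...,1]+.2)<.2)
```

```text
tower [0.605 0.123 0.1  ] [0.61  0.125 0.076]
lid [ 0.451 -0.199  0.058] [ 0.451 -0.199  0.059]
blue [ 0.325 -0.226  0.058] [ 0.325 -0.226  0.059]
purple [ 0.56  -0.267  0.058] [ 0.56  -0.267  0.056]
butter [ 0.632 -0.122  0.037] [ 0.632 -0.122  0.038]
mug [ 0.57  -0.399  0.09 ] [ 0.584 -0.422  0.009]
honey [0.538 0.376 0.1  ] [0.538 0.376 0.101]
footNL [0.498 0.194 0.035] [0.498 0.195 0.032]
footNR [0.492 0.075 0.035] [0.495 0.077 0.003]
footFR [0.663 0.068 0.035] [0.671 0.069 0.001]
footFL [0.664 0.188 0.035] [0.665 0.188 0.032]
tab [0.507 0.171 0.039] [0.507 0.171 0.039]
rim [0.60874218 0.13364045 0.10075048] [0.564003   0.08814426 0.08516491] [0.65388673 0.18053245 0.11012207] 401
```

```bash
python3 -m jog '[0.437,-0.365,0,0,0,0,0.875,-0.73,0,0,0,0]' >/dev/null; python3 -m jog '[0.437,-0.365,0,0,0,0,0.875,-0.73,0,0,0,0]'>/dev/null;  python3 -m jog '[0.437,-0.365,0,0,0,0,0.875,-0.73,0,0,0,0]'>/dev/null; python3 -m jog '[0.875,-0.73,0,0,0,0.05,0.875,-0.73,0,0,0,0.107,0.875,-0.73,0,0,0,0.107,0.875,-0.73,0,0,0,0.107]'
python3 - <<'E'
from h import *
f=grab("wrist"); save(f,"wlid"); s=manip.state(); print(s["tool_pos"],rot(s["tool_rot"]).as_matrix().round(3))
P=cloud(f); 
for lo,hi in((.05,.068),(.02,.032)):
    m=(P[...,2]>lo)&(P[...,2]<hi)&(np.hypot(P[...,0]-.451,P[...,1]+.199)<.06)
    c=P[m][:,:2].astype(np.float32); print(len(c),P[m].mean(0),c.min(0),c.max(0)); 
    if len(c)>20: print(cv2.minAreaRect(c))
E
```

```text
time: 1.4
tool_pos: [0.4398, -0.1996, 0.231]
tool_rot: [0.0, 1.0, 0.0, -0.0]
contact_force: [-0.1, -0.4, -0.4]
gripper_width: 1.002
grasp_force: 0.0
[ 0.43955535 -0.20016168  0.23109636] [[ 1.    -0.001 -0.001]
 [-0.001 -1.    -0.   ]
 [-0.001  0.    -1.   ]]
929 [ 0.45640633 -0.19951964  0.05650619] [ 0.42780697 -0.21216896] [ 0.48311302 -0.18739289]
((0.4553408622741699, -0.19961529970169067), (0.05589120090007782, 0.014011616818606853), 14.206212997436523)
3503 [ 0.4575004  -0.199696    0.02525671] [ 0.41773996 -0.23689444] [ 0.49299386 -0.16209023]
((0.4554654657840729, -0.1994955688714981), (0.07473909109830856, 0.07502427697181702), 43.866294860839844)
```

View pics/wlid.png

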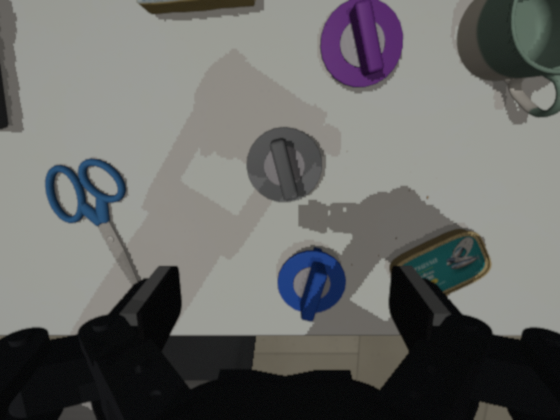

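The lid's bar shows at (285,168), centred at (0.455,-0.1995) with yaw 14.2°. Its size (56×14) and height match the description. Next I look at the grinder.

```bash
python3 -m jog '[0.1,-0.5,0,0,0,0,0.2,-1,0,0,0,0]' >/dev/null; python3 -m jog '[0.1,-0.5,0,0,0,0,0.2,-1,0,0,0,0]' >/dev/null; python3 -m jog '[0.2,-0.6,0,0,0,0,0.3,-1,0,0,0,0]' >/dev/null; python3 -m jog '[0,-0.35,0,0,0,0,0,-0.35,0,0,0,0,0,-0.35,0,0,0,0,0,-0.35,0,0,0,0]'
python3 - <<'E'
from h import *
f=grab("wrist"); save(f,"wgr"); s=manip.state(); print(s["tool_pos"])
P=cloud(f)
m=(P[...,2]>.09)&(P[...,2]<.115)&(np.hypot(P[...,0]-.609,P[...,1]-.134)<.06)
c=P[m]; print(len(c),c.mean(0),cv2.minEnclosingCircle(c[:,:2].astype(np.float32)))
m=(P[...,2]>.025)&(P[...,2]<.042)&(np.abs(P[...,0]-.58)<.12)&(np.abs(P[...,1]-.134)<.09)
c=P[m]; print(len(c),np.median(c[:,2]),cv2.minAreaRect(c[:,:2].astype(np.float32)))
m=(P[...,2]>.054)&(P[...,2]<.068)&(np.abs(P[...,0]-.525)<.025)&(np.abs(P[...,1]-.134)<.07)
c=P[m]; print(len(c),c.mean(0),cv2.minAreaRect(c[:,:2].astype(np.float32)) if len(c) else 0)
E
```

```text
time: 2.7
tool_pos: [0.5106, 0.1338, 0.2313]
tool_rot: [0.0, 1.0, -0.002, 0.0]
contact_force: [-0.4, -0.0, -0.1]
gripper_width: 0.996
grasp_force: 0.0
[0.51058868 0.13404653 0.23132945]
7835 [0.61144133 0.13341567 0.09878124] ((0.6090194582939148, 0.13357684016227722), 0.0462813563644886)
11847 0.0339250117201485 ((0.5787822008132935, 0.13554894924163818), (0.1253518909215927, 0.17031250894069672), 85.82135009765625)
222 [0.52491162 0.10236222 0.05929258] ((0.5244086384773254, 0.10200414061546326), (0.014861444011330605, 0.01242491602897644), 85.02819061279297)
```

View pics/wgr.png

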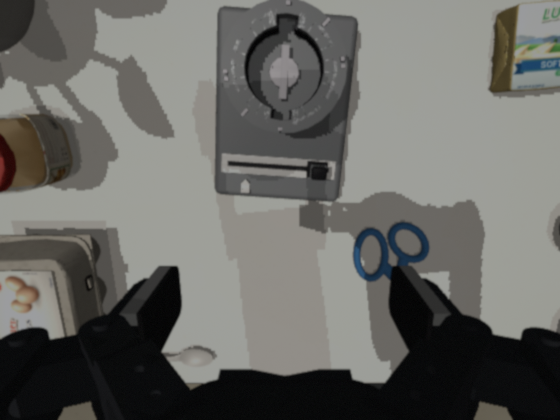

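The image shows the tower mouth at (286,68), the slider grip at (319,170), and the pale tab on the far-left side of the track at about (245,185). I enlarge the slider region.

Run:
```python
from h import *
f=load("wgr"); c=f["img"][145:205,215:345]; cv2.imwrite("pics/crop.png",cv2.resize(c,None,fx=6,fy=6,interpolation=cv2.INTER_CUBIC))
```

```text
(no output)
```

View pics/crop.png

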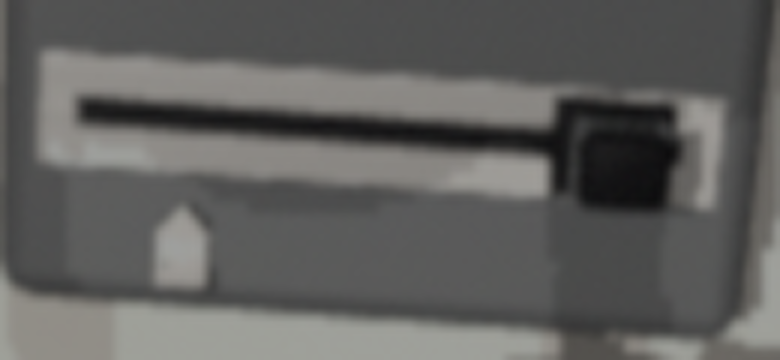

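Run:
```python
from h import *
f=load("wgr"); a=np.deg2rad(-4.18); o=np.array([.609,.1336]); M=np.array([[np.cos(a),-np.sin(a)],[np.sin(a),np.cos(a)]])
t=px(f,244.9,178.8,.037); print("tab",t,px(f,244,182),M.T@(t[:2]-o))
g=np.array([.5244,.1022]); print("slider local",M.T@(g-o))
q=R.from_euler("z",a)*R.from_matrix(np.diag([1,-1,-1.]))
gl=M.T@(g-o); tl=M.T@(t[:2]-o)
g=o+M@np.array([-.082,gl[1]]); e=o+M@np.array([-.082,tl[1]]); print("start",g,"end",e)
print(rows([*g,.12],q),rows([*g,.041],q))
```

```text
tab [0.51564242 0.17130391 0.037     ] [0.51269342 0.17216603 0.03801777] [-0.09585748  0.03079877]
slider local [-0.08208621 -0.03748297]
start [0.52448599 0.10219372] end [0.52946305 0.17029383]
[ 0.14   0.318  1.113  0.    -0.     0.022] [ 0.14   0.318  1.903  0.    -0.     0.022]
```

The tab is at local (-0.096,+0.0308) and the slider at (-0.082,-0.0375), both matching the given geometry. I descend, grip the block along the track, and check.

```bash
python3 -m jog '[0.14,0.318,0.5,0,0,0.022,0.14,0.318,1,0,0,0.022,0.14,0.318,1,0,0,0.022]' 40 >/dev/null; python3 -m jog '[0,0,0.4,0,0,0,0,0,0.75,0,0,0,0,0,0.9,0,0,0,0,0,0.9,0,0,0]'; python3 -m jog '[0,0,0,0,0,0,0,0,0,0,0,0,0,0,0,0,0,0,0,0,0,0,0,0,0,0,0,0,0,0]' 5
python3 - <<'E'
from h import *
s=manip.state(); a=np.deg2rad(-4.18); o=np.array([.609,.1336]); M=np.array([[np.cos(a),-np.sin(a)],[np.sin(a),np.cos(a)]])
print(M.T@(s["tool_pos"][:2]-o), M, s["contact_force"],s["tool_pos"])
E
```

```text
time: 3.62
tool_pos: [0.5249, 0.1036, 0.0421]
tool_rot: [-0.0, 0.999, -0.035, 0.0]
contact_force: [-0.3, -0.5, 0.3]
gripper_width: 0.469
grasp_force: 0.0
time: 4.25
tool_pos: [0.5262, 0.1037, 0.0438]
tool_rot: [-0.0, 0.999, -0.035, 0.002]
contact_force: [-0.4, 0.0, 6.6]
gripper_width: 0.146
grasp_force: 59.0
[-0.08043974 -0.03589518] [[ 0.99733998  0.07289006]
 [-0.07289006  0.99733998]] [-0.44950726  0.02026231  6.63650107] [0.52615783 0.10366356 0.04378867]
```

```bash
python3 -m jog '[0,-0.1,-0.02,0,0,0,0,-0.25,-0.03,0,0,0,0,-0.4,-0.03,0,0,0,0,-0.55,-0.03,0,0,0,0,-0.67,-0.03,0,0,0,0,-0.67,-0.03,0,0,0,0,-0.67,-0.03,0,0,0]'
python3 - <<'E'
from h import *
s=manip.state(); a=np.deg2rad(-4.18); o=np.array([.609,.1336]); M=np.array([[np.cos(a),-np.sin(a)],[np.sin(a),np.cos(a)]])
print(M.T@(s["tool_pos"][:2]-o))
f=grab("wrist"); save(f,"wsl"); cv2.imwrite("pics/wsl2.png",f["img"])
E
```

```text
time: 5.12
tool_pos: [0.531, 0.1711, 0.0439]
tool_rot: [-0.001, 0.999, -0.035, 0.003]
contact_force: [9.2, 0.6, -9.8]
gripper_width: 0.145
grasp_force: 59.0
[-0.0805746   0.03169823]
```

```bash
python3 -m jog '[0,-0.67,0,0,0,0,0,0,0,0,0,0]' 40 >/dev/null 2>&1 & echo skip; kill %1 2>/dev/null; wait; python3 -c "
from plant import manip; print(manip.state()['time'],manip.state()['tool_pos'],manip.state()['gripper_width'])"
```

```text
skip
5.175 [0.53093161 0.17104062 0.04392067] 0.14584746988837474
```

That last command was mistyped and I cancelled it before it ran, so the state is unchanged. Now I release, rise and check.

```bash
python3 -m jog '[0,0,0,0,0,0,0,0,0,0,0,0,0,0,0,0,0,0]' 40; python3 -m jog '[0,0,-0.4,0,0,0,0,0,-1,0,0,0]' >/dev/null; python3 -m jog '[0,0.2,-0.5,0,0,0,-0.1,0.36,-0.9,0,0,0,-0.1,0.36,-0.9,0,0,0,-0.1,0.36,-0.9,0,0,0]' 85
python3 - <<'E'
from h import *
f=grab("wrist"); save(f,"wg2"); P=cloud(f)
m=(P[...,2]>.054)&(P[...,2]<.068)&(np.abs(P[...,0]-.525)<.025)&(np.abs(P[...,1]-.134)<.07)
c=P[m]; print(len(c),c.mean(0),cv2.minAreaRect(c[:,:2].astype(np.float32)) if len(c) else 0)
m=(P[...,2]>.09)&(P[...,2]<.115)&(np.hypot(P[...,0]-.609,P[...,1]-.134)<.06)
c=P[m]; print(len(c),c.mean(0),cv2.minEnclosingCircle(c[:,:2].astype(np.float32)))
m=(P[...,2]>.025)&(P[...,2]<.042)&(np.abs(P[...,0]-.58)<.12)&(np.abs(P[...,1]-.134)<.09)
c=P[m]; print(len(c),np.median(c[:,2]),cv2.minAreaRect(c[:,:2].astype(np.float32)))
# tower gaps: view crop
im=f["img"]; u0,v0=200,0
cv2.imwrite("pics/c2.png",cv2.resize(im[0:210,180:460],(800,600),interpolation=cv2.INTER_CUBIC))
E
```

```text
time: 5.55
tool_pos: [0.5291, 0.1706, 0.0446]
tool_rot: [-0.0, 0.999, -0.035, 0.0]
contact_force: [0.4, 0.1, 0.0]
gripper_width: 0.465
grasp_force: 0.0
time: 6.3
tool_pos: [0.5162, 0.1353, 0.2336]
tool_rot: [-0.0, 0.999, -0.035, -0.0]
contact_force: [0.3, 0.6, -0.3]
gripper_width: 0.995
grasp_force: 0.0
208 [0.52995565 0.16997595 0.05936468] ((0.5294049382209778, 0.1703382134437561), (0.014215507544577122, 0.01177961751818657), 84.78288269042969)
7599 [0.61158549 0.1333549  0.09879488] ((0.6089209318161011, 0.13354241847991943), 0.046265944838523865)
11498 0.033938958766078026 ((0.5784745812416077, 0.1357530653476715), (0.12524369359016418, 0.16993491351604462), 85.86089324951172)
```

View pics/c2.png

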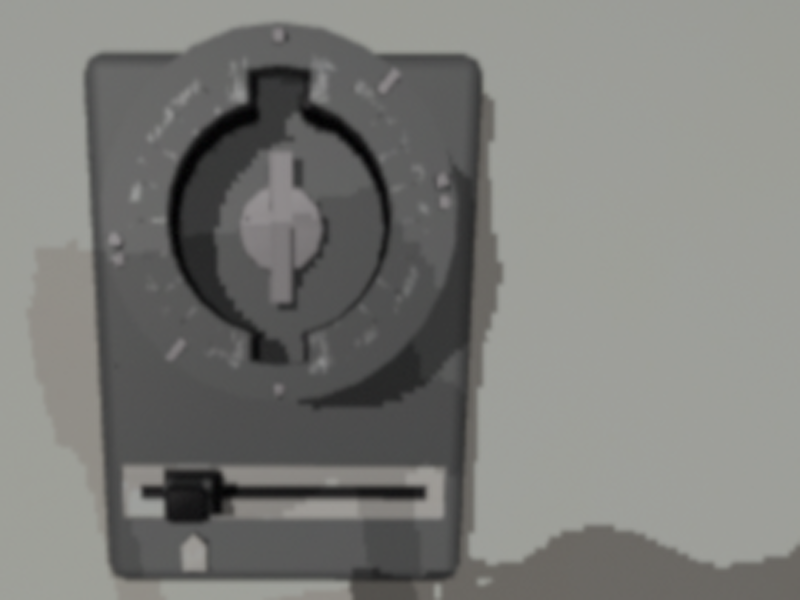

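The slider now measures (0.5294,0.1703), exactly on target, and it is level with the tab in the picture (190 vs 194). The collar is at (0.609,0.1335) with yaw -4.15°. Next is the lid.

```bash
python3 -m jog '[-0.05,0.5,0,0,0,0,-0.1,1,0,0,0,0]' >/dev/null; python3 -m jog '[-0.05,0.5,0,0,0,0,-0.1,1,0,0,0,0]' >/dev/null; python3 -m jog '[-0.1,0.6,0.2,0,0,-0.05,-0.15,1,0.5,0,0,-0.1,-0.15,1,0.5,0,0,-0.102,-0.15,1,0.5,0,0,-0.102,-0.15,1,0.5,0,0,-0.102]'
python3 - <<'E'
from h import *
s=manip.state(); print(s["joint_pos"].round(3))
q=R.from_euler("z",14.2,degrees=True)*R.from_matrix(np.diag([1,-1,-1.]))
print(rows([.4554,-.1995,.031],q))
E
```

```text
time: 7.48
tool_pos: [0.4613, -0.1607, 0.1849]
tool_rot: [0.0, 0.992, 0.125, 0.0]
contact_force: [0.8, -0.2, -0.3]
gripper_width: 0.999
grasp_force: 0.0
[-0.488 -0.251  1.973  0.     1.418  0.832]
[-1.550e-01  3.610e-01  1.539e+00  0.000e+00 -0.000e+00  1.000e-03]
```

```bash
python3 -m jog '[-0.155,0.361,0.4,0,0,0,-0.155,0.361,0.8,0,0,0,-0.155,0.361,0.8,0,0,0,-0.155,0.361,0.8,0,0,0]' 50
python3 - <<'E'
from h import *
q=R.from_euler("z",14.2,degrees=True)*R.from_matrix(np.diag([1,-1,-1.]))
print(rows([.4554,-.1995,.031],q))
E
```

```text
time: 7.98
tool_pos: [0.4558, -0.2002, 0.1062]
tool_rot: [0.001, 0.992, 0.125, 0.001]
contact_force: [-0.3, 0.3, 1.2]
gripper_width: 0.582
grasp_force: 0.0
[-0.003 -0.009  0.752  0.001 -0.001  0.001]
```

```bash
python3 -m jog '[0,0,0.3,0,0,0,0,0,0.55,0,0,0,0,0,0.72,0,0,0,0,0,0.75,0,0,0,0,0,0.75,0,0,0]'; python3 -m jog '[0,0,0,0,0,0,0,0,0,0,0,0,0,0,0,0,0,0,0,0,0,0,0,0,0,0,0,0,0,0]' 3; python3 -m jog '[0,0,-0.2,0,0,0,0,0,-0.6,0,0,0,0,0,-1,0,0,0,0,0,-1,0,0,0]'; python3 -m jog '[0,0,-0.5,0,0,0,0,0,-0.8,0,0,0,0,0,-0.8,0,0,0,0,0,-0.8,0,0,0]'
python3 - <<'E'
from h import *
f=grab("wrist"); save(f,"wh"); s=manip.state(); T=np.linalg.inv(np.block([[rot(s["tool_rot"]).as_matrix(),np.array(s["tool_pos"])[:,None]],[0,0,0,1]]))
P=cloud(f); Q=P@T[:3,:3].T+T[:3,3]; np.save("pics/Q.npy",Q)
m=(np.abs(Q[...,0])<.06)&(np.abs(Q[...,1])<.06)&(Q[...,2]>-.005)&(Q[...,2]<.06)
c=Q[m]; print(len(c),np.histogram(c[:,2],13,(-.005,.06)))
for lo,hi in((-.005,.004),(.004,.012)):
    d=c[(c[:,2]>lo)&(c[:,2]<hi)]
    if len(d): print(lo,len(d),d.min(0),d.max(0),cv2.minEnclosingCircle(d[:,:2].astype(np.float32)))
E
```

```text
time: 8.6
tool_pos: [0.4553, -0.2007, 0.0304]
tool_rot: [0.001, 0.992, 0.125, 0.001]
contact_force: [1.0, 0.2, 1.2]
gripper_width: 0.585
grasp_force: 0.0
time: 9.22
tool_pos: [0.4552, -0.2009, 0.0302]
tool_rot: [0.001, 0.992, 0.125, 0.001]
contact_force: [0.4, -0.1, 6.5]
gripper_width: 0.152
grasp_force: 60.9
time: 9.72
tool_pos: [0.4563, -0.2015, 0.1326]
tool_rot: [0.002, 0.992, 0.125, 0.002]
contact_force: [-0.7, 0.1, -1.3]
gripper_width: 0.155
grasp_force: 60.0
time: 10.22
tool_pos: [0.4534, -0.1997, 0.2066]
tool_rot: [-0.001, 0.992, 0.125, -0.002]
contact_force: [0.3, -0.2, -1.3]
gripper_width: 0.151
grasp_force: 59.9
10127 (array([ 141, 5216, 4760,   10,    0,    0,    0,    0,    0,    0,    0,
          0,    0]), array([-0.005,  0.   ,  0.005,  0.01 ,  0.015,  0.02 ,  0.025,  0.03 ,
        0.035,  0.04 ,  0.045,  0.05 ,  0.055,  0.06 ]))
-0.005 1253 [-0.01422566 -0.03423349 -0.00496286] [0.03712864 0.03778123 0.00399964] ((0.0030767738353461027, 0.0015980313764885068), 0.036584869027137756)
0.004 8874 [-0.01919864 -0.03619029  0.00400104] [0.03871837 0.03896572 0.01098682] ((0.0009060188895091414, 0.0011999787529930472), 0.03791306912899017)
```

View pics/wh.png

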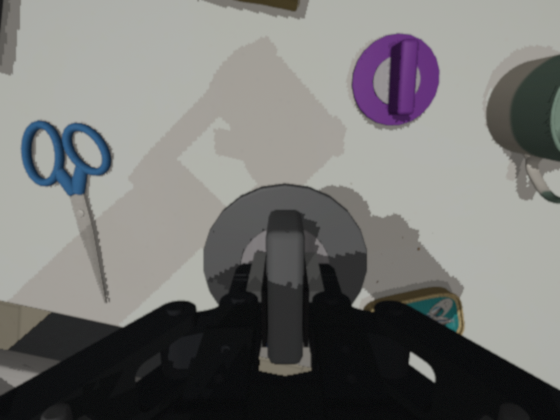

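The plate circle sits at tool (0.9,1.2) mm with radius 38 mm, so the lid is held upright and centred. Now I carry it to the collar.

```bash
python3 -m jog '[0.3,-0.35,0,0,0,0,0.78,-0.94,0,0,0,0]' >/dev/null; python3 -m jog '[0.39,-0.47,0,0,0,0,0.78,-0.94,0,0,0,0]' >/dev/null; python3 -m jog '[0.39,-0.47,0,0,0,0.04,0.7,-0.85,0,0,0,0.08,0.78,-0.94,0,0,0,0.102,0.78,-0.94,0,0,0,0.102,0.78,-0.94,0,0,0,0.102,0.78,-0.94,0,0,0,0.102]'
cat > t.py <<'E'
from h import *
import sys
s=manip.state()
q=R.from_euler("z",-4.15,degrees=True)*R.from_matrix(np.diag([1,-1,-1.]))
t=np.array([.609,.1335,float(sys.argv[1])])-q.apply([.0009,.0012,0])
print(s["tool_pos"].round(4),s["contact_force"].round(1),s["gripper_width"],"->",t.round(4),rows(t,q),"yaw",rot(s["tool_rot"]).as_matrix()[:,:1].T.round(3))
E
python3 - <<'E'
import numpy as np
Q=np.load("pics/Q.npy").reshape(-1,3); r=np.hypot(Q[:,0],Q[:,1]); m=(r>.03)&(r<.037)&(Q[:,2]>-.005)&(Q[:,2]<.012)
A=np.c_[Q[m][:,:2],np.ones(m.sum())]; print(np.linalg.lstsq(A,Q[m][:,2],rcond=None)[0])
E
python3 t.py 0.111
```

```text
time: 11.52
tool_pos: [0.6053, 0.1175, 0.2088]
tool_rot: [0.0, 0.999, -0.036, -0.0]
contact_force: [-0.4, -0.5, -0.1]
gripper_width: 0.153
grasp_force: 59.9
[-0.00098995 -0.0013327   0.00502476]
[0.6053 0.1175 0.2088] [-0.4 -0.5 -0.1] 0.15339917434817052 -> [0.6082 0.1348 0.111 ] [ 0.017 -0.174  0.978  0.     0.     0.   ] yaw [[ 0.997 -0.071 -0.001]]
```

```bash
python3 -m jog '[0.017,-0.174,0.2,0,0,0,0.017,-0.174,0.5,0,0,0,0.017,-0.174,0.6,0,0,0,0.017,-0.174,0.6,0,0,0,0.017,-0.174,0.6,0,0,0]' ; python3 t.py 0.111
```

```text
time: 12.15
tool_pos: [0.6094, 0.1358, 0.1505]
tool_rot: [-0.0, 0.999, -0.035, 0.001]
contact_force: [-0.2, -0.4, 0.5]
gripper_width: 0.152
grasp_force: 59.9
[0.6094 0.1358 0.1505] [-0.2 -0.4  0.5] 0.1521738366962563 -> [0.6082 0.1348 0.111 ] [-0.012  0.012  0.395 -0.    -0.001  0.001] yaw [[ 0.998 -0.07   0.002]]
```

```bash
python3 -m jog '[-0.006,0.006,0.05,0,0,0,-0.006,0.006,0.1,0,0,0,-0.006,0.006,0.15,0,0,0,-0.006,0.006,0.18,0,0,0]' ; python3 t.py 0.111; python3 -m jog '[0,0,0.03,0,0,0,0,0,0.06,0,0,0,0,0,0.08,0,0,0]'; python3 t.py 0.111
```

```text
time: 12.65
tool_pos: [0.6078, 0.1351, 0.1307]
tool_rot: [0.0, 0.999, -0.035, -0.0]
contact_force: [-0.4, -0.5, -1.4]
gripper_width: 0.152
grasp_force: 59.9
[0.6078 0.1351 0.1307] [-0.4 -0.5 -1.4] 0.1519750997288104 -> [0.6082 0.1348 0.111 ] [0.004 0.003 0.197 0.    0.    0.001] yaw [[ 0.998 -0.07  -0.001]]
time: 13.02
tool_pos: [0.608, 0.1351, 0.1231]
tool_rot: [0.0, 0.999, -0.035, -0.0]
contact_force: [0.1, -0.6, -1.2]
gripper_width: 0.152
grasp_force: 59.9
[0.608  0.1351 0.1231] [ 0.1 -0.6 -1.2] 0.15235735624066277 -> [0.6082 0.1348 0.111 ] [0.002 0.003 0.121 0.    0.    0.001] yaw [[ 0.998 -0.07  -0.   ]]
```

Bottom of the lid is now about 8 mm below the rim level with no contact force, so it has entered the mouth. I continue down to the seat.

```bash
python3 -m jog '[0,0,0.04,0,0,0,0,0,0.07,0,0,0,0,0,0.1,0,0,0,0,0,0.11,0,0,0]'; python3 -m jog '[0,0,0.01,0,0,0,0,0,0.02,0,0,0,0,0,0.02,0,0,0]'; python3 t.py 0.111
```

```text
time: 13.52
tool_pos: [0.6079, 0.1351, 0.112]
tool_rot: [0.0, 0.999, -0.035, -0.0]
contact_force: [0.6, -0.3, -0.1]
gripper_width: 0.149
grasp_force: 59.9
time: 13.9
tool_pos: [0.6081, 0.1351, 0.1104]
tool_rot: [0.0, 0.999, -0.035, 0.0]
contact_force: [-0.2, -0.5, -0.3]
gripper_width: 0.15
grasp_force: 60.1
[0.6081 0.1351 0.1104] [-0.2 -0.5 -0.3] 0.15033488835529585 -> [0.6082 0.1348 0.111 ] [ 0.001  0.003 -0.006  0.    -0.     0.001] yaw [[ 0.998 -0.07   0.   ]]
```

```bash
python3 -m jog '[0,0,0.01,0,0,0,0,0,0.015,0,0,0,0,0,0.015,0,0,0]'; python3 t.py 0.111
```

```text
time: 14.28
tool_pos: [0.6082, 0.1351, 0.1103]
tool_rot: [0.0, 0.999, -0.035, 0.0]
contact_force: [-4.2, -1.2, 5.6]
gripper_width: 0.154
grasp_force: 61.0
[0.6082 0.1351 0.1103] [-4.2 -1.2  5.6] 0.1539555418531592 -> [0.6082 0.1348 0.111 ] [ 0.     0.003 -0.007  0.    -0.     0.001] yaw [[ 0.998 -0.07   0.   ]]
```

Seated on the rim with 5.6 N of downward press. Now the clockwise turn (positive about tool z).

```bash
python3 -m jog '[0,0,0,0,0,0.03,0,0,0,0,0,0.06,0,0,0,0,0,0.1,0,0,0,0,0,0.14,0,0,0,0,0,0.18,0,0,0,0,0,0.21,0,0,0,0,0,0.23,0,0,0,0,0,0.23]'; python3 -m jog '[0,0,0,0,0,0,0,0,0,0,0,0,0,0,0,0,0,0]'
python3 - <<'E'
from h import *
s=manip.state(); print(s["tool_pos"],s["contact_force"].round(1),s["ft_torque"].round(3),R.from_matrix(rot(s["tool_rot"]).as_matrix()@np.diag([1,-1,-1.])).as_euler("zyx",degrees=True))
f=grab("wrist"); save(f,"wend")
P=cloud(f); o=np.array([.609,.1335]); r=np.hypot(P[...,0]-o[0],P[...,1]-o[1])
m=(r<.036)&(P[...,2]>.09)&(P[...,2]<.115); print("plate top z",np.median(P[m][:,2]))
g=grab("scene"); save(g,"send")
E
```

```text
time: 15.28
tool_pos: [0.6087, 0.1349, 0.1103]
tool_rot: [-0.0, 0.922, -0.386, 0.001]
contact_force: [-2.3, -2.5, 5.7]
gripper_width: 0.153
grasp_force: 60.9
time: 15.65
tool_pos: [0.6087, 0.1349, 0.1103]
tool_rot: [-0.0, 0.923, -0.386, 0.001]
contact_force: [-2.5, -1.7, 3.9]
gripper_width: 0.153
grasp_force: 60.9
[0.60873834 0.1348781  0.11029789] [-2.5 -1.7  3.9] [-0.283  0.38  -0.036] [-4.54009611e+01 -9.02044665e-02 -2.44615213e-02]
plate top z 0.10505982513946165
```

View pics/wend.png

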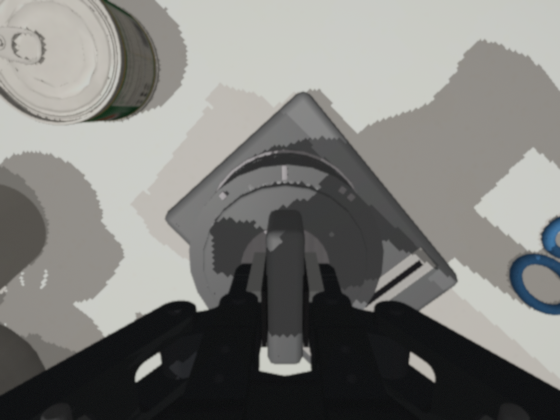

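The bar (x≈285) points straight at the half-way mark at (285,172). The plate top measures 0.105, about 1 mm low like my other depth readings, so the lid is seated. The entry dot is at (222,195) and the lock dots at (345,190).

```bash
python3 -c "
from plant import manip
print(manip.job_done())"
```

```text
the job is handed in; nothing more can be done
None
```

I set the slider level with the tab and seated the lid. I turned it to the half-way mark, still gripped and held there, and handed the job in at about 15.8 s; the hand-in returned no verdict.

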